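# Sweep the squeezed limes into the scrap pan

### The job

Clear the squeezed-out lime halves off the prep board: with your fingers, sweep all three across the wood and over the end of the board into the empty steel pan, not the pan of whole limes. Only push them, don't pinch or pick them up, and don't shift or knock over the salsa bowl and the glass stopper standing on the board. Finish with the fingers clear of everything.

Things in the scene. Friction and masses are not known exactly. Their poses are not given: they have to be found in the camera images.
- board_top (a point): centre of the top face of the prep board, 87 mm above the prep top: a fixed maple board 320 mm long (y, roughly left-right) and 265 mm wide (x, away from the robot). Each long side has a raised wooden edge 15 mm wide (inner faces at x = +-117 mm) and 12 mm higher than the board; both short ends (y = +-160 mm) are open, rounded over (radius 10 mm), and overhang a pan
- scrap_pan: fixed steel food pan, empty: the scraps go here: 265 x 162 mm over its flange, 65 mm high, at one short end of the board (either, by chance) and tucked 15 mm under it; mouth 245 (x) x 142 mm (y), flange top 22 mm below the board's top, inner floor 6 mm above the prep top. Origin: centre of the underside; axes parallel to the board's
- lime_pan: fixed steel food pan, holding whole limes heaped 25 mm above its flange; nothing goes here: 265 x 162 mm over its flange, 65 mm high, at one short end of the board (either, by chance) and tucked 15 mm under it; mouth 245 (x) x 142 mm (y), flange top 22 mm below the board's top, inner floor 6 mm above the prep top. Origin: centre of the underside; axes parallel to the board's
- half_a: a squeezed-out lime half, a green dome in the nearer (-x) half of the board, towards its -y end: 48 mm across (widest 10 mm up), 28 mm high, about 35 g, lying cut face down and loose on the board; it slides and does not roll. All three halves are alike. Origin: centre of the cut face (its underside), z up
- half_b: a squeezed-out lime half, a green dome in the nearer (-x) half of the board, towards its +y end: 48 mm across (widest 10 mm up), 28 mm high, about 35 g, lying cut face down and loose on the board; it slides and does not roll. All three halves are alike. Origin: centre of the cut face (its underside), z up
- half_c: a squeezed-out lime half, a green dome in the farther (+x) half of the board, midway between the bowl and the stopper: 48 mm across (widest 10 mm up), 28 mm high, about 35 g, lying cut face down and loose on the board; it slides and does not roll. All three halves are alike. Origin: centre of the cut face (its underside), z up
- bowl: grey ceramic salsa bowl, empty, 80 mm across the rim, 42 mm high, 200 g, loose, on the board's farther (+x) half towards one end (stopper towards the other end, swapped by chance). Origin: centre of its underside
- stopper: clear glass cruet stopper standing upside down on its round flat head: head 36 mm across, 16 mm high, with a stem 14 to 17 mm thick up to 44 mm; 60 g, loose, on the board's farther half. Origin: centre of its underside, z up along the stem

How it is judged:
By the outcome, as a careful person would: the job done as asked, in the order asked, and still so for the second after the job is handed in, with the robot touching nothing.
It also fails if it takes over 61 s, if anything falls off the work surface, if the arm or the gripper's body presses on something with over 40 N, if the wrist force passes 120 N, or if a joint passes its speed limit or range.

### The arm

A 6-joint arm with a two-finger parallel gripper is mounted at the origin on the work surface. World frame = base frame: x ahead of the robot, y to its left, z up, the work surface at z = 0. Lengths are in m, angles in degrees, forces in N, time in s.
With the tool pointing down it reaches from about 0.4 to 0.825 m from the base axis. Payload 7 kg.
Tool frame: the origin (TCP) lies at the very end of the fingers, on their centre line; the grasp point (between the pads) lies manip.pinch_z behind it (manip.pinch_z is the distance from the TCP to the grasp point, in m); z points along the fingers, y is the line along which they close (so a half turn about z gives the same grasp; the last joint's range is limited). The gripper opens to 85 mm and grips with 20 to 120 N. Pads are 22 mm wide; open, the fingers measure 114 mm over their backs; the gripper's body (76 mm by 85 mm) begins 54 mm behind the grasp point. The pads swing forward as they close: fully open they stand 13 mm farther back than shut.
Start: joints at [91.392, 20.546, 0.682, 0, -70.136, -16.507], TCP at [0.176, 0.652, 0.231] pointing down, gripper open.
Joint ranges: [-176.03, 176.03], [-82.01, 121.73], [-58.28, 71.71], [-173.87, 95.51], [-174.79, -0.11], [-173.66, 173.66]. Speed limits (degrees/s): [136.94, 136.94, 172.46, 180, 180, 180].

### API

Orientations are given as [roll, pitch, yaw] about the fixed x, y, z axes, in that order (R = Rz(yaw) Ry(pitch) Rx(roll)).
In Python, from plant import status, optics, hand_in, manip gives the robot as it stands.
- The arm moves only by the tool carry_out, never from a script. Its arguments are lists of equal length, an entry for each row: "dp": the shift along the tool's x, y, z in units of 0.15 m (1.0 is 0.15 m), a list of three; "delta_rot": the turn, a rotation vector about the tool's x, y, z in units of 0.08 rad (1.0 is 0.08 rad), a list of three; "grip": the opening, from 0 (shut) to 1 (fully open). A call has 1 to 12 rows; each row shifts and turns the commanded pose from where the row before left it, along the tool's axes as they then stand; what a row does not reach is not made up. A row lasts 1/10 s, in which the tool goes at most 50 mm and 8.59 degrees, less where a joint would pass 70% of its speed; a pose out of reach is approached as far as the arm can. A call with a number of a shift or a turn outside -1 to 1 is refused whole. A call with a gripper value outside its range is refused whole. The fingers move at their own pace and stop on an object; "force" is the grip in N (left out, the last holds). Time passes only in rows, so rows that do not move let the fingers close. It gives the time, the measured TCP pose, the force, the opening and the grip force at its end, in the units of the state.
- status.observe(): the state, without advancing time (a new reading comes with each control period).
- optics.grab_frame(name): name is "side" or "top" or "wrist"; returns a dict with "img" (384x512x3 uint8, red, green, blue), "z_map" (384x512 float32, m along the optical axis (not along the pixel's ray), 0 where there is no reading), "mtx" (3x3 intrinsics, pixels), "R" (3x3) and "t" (3): a world point X has camera coordinates R X + t; the wrist camera has in their place "tool_from_camera" (4x4, takes a point from camera to tool coordinates, whose origin is the TCP and whose axes are the flange's). Camera axes: x right, y down, z forward; pixel columns grow to the right and rows downward; lengths in m; the calibration is good to about 2 mm. A picture is of the moment at which its call begins: read the wrist's pose just before it.
- hand_in(): hands the job in; it is judged then, once.
The state is a dict: "clock": time; "qpos": joint angles; "dq": joint speeds; "joint_torque": joint torques, N m; "tcp_pos": TCP position; "ee_rot": TCP orientation; "contact_force": force on the tool from outside, world axes, zero at the start; "moment": the same for the moment, N m; "gripper_width": finger opening in m; "gripper_force": force on a finger pad.
Only numpy, scipy, OpenCV 4.12 (cv2) and the standard library are available. Lean on these libraries where they do the work, as an engineer would, in place of code of your own. Each camera call takes 0.05 s, during which the arm holds its last target. There are 200 camera calls.

## Working session

There is one attempt and no reset: what is moved stays moved. The work goes in short steps, Python scripts to look and compute and a tool call to move; the robot and the scene stay as the last step left them, time stands still between calls to the robot, and variables do not carry over. Pictures are saved under pics/ and viewed, at most 10 in all, crops included, and the job is handed in when it is done.

Besides the shell and the picture viewer there is one more tool, called after "Emit:" by a JSON object that holds its "op" and its "data". carry_out: Moves the arm, as the interface text tells. Its arguments: {"type":"object","properties":{"dp":{"type":"array"},"delta_rot":{"type":"array"},"grip":{"type":"array"},"force":{"type":"number"}},"required":["dp","delta_rot","grip"]}

```bash
mkdir -p pics; ls; python3 - <<'E'
from plant import status, optics, manip
import cv2,numpy as np
s=status.observe();print(s['tcp_pos'],s['ee_rot'],s['gripper_width'],s['clock'],manip.pinch_z)
for n in('side','top'):
    f=optics.grab_frame(n);np.savez(''+n+'0.npz',**f)
    cv2.imwrite(f'pics/{n}0.png',f['img'][:,:,::-1])
    print(n,(-f['R'].T@f['t']).round(3),f['R'].round(2).tolist())
E
```

```text
pics
[0.17592043 0.65116127 0.2303545 ] [ 1.79903436e+02 -1.01577112e-02 -1.51197418e+01] 0.08528135164745422 0.0 0.0187
side [0.136 0.546 0.718] [[-0.75, -0.66, 0.01], [-0.44, 0.49, -0.75], [0.49, -0.57, -0.66]]
top [0.542 0.039 0.84 ] [[0.02, -1.0, 0.01], [-1.0, -0.02, -0.06], [0.06, -0.01, -1.0]]
```

View pics/top0.png

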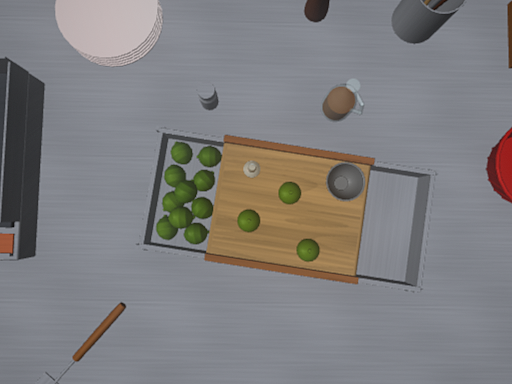

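View pics/side0.png

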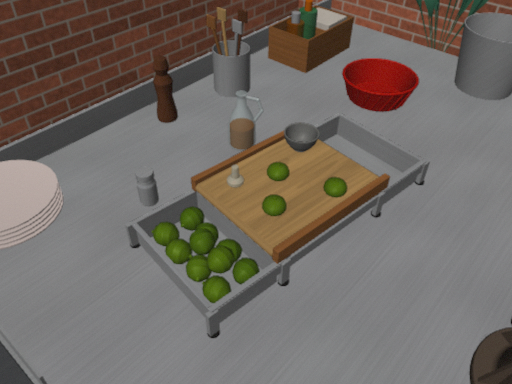

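The top view shows the empty pan on the right (-y). Half_b is at (249,220), half_a at (308,250) and half_c at (290,192). The stopper is at (251,168), and the bowl at (346,182) stands towards the exit end. Next I'll measure these from both views.

```bash
cat > h.py <<'E'
import numpy as np,cv2
def ray(f,u,v):
    d=f['R'].T@np.linalg.inv(f['mtx'])@np.array([u,v,1.]);return -f['R'].T@f['t'],d
def plane(f,u,v,z):
    c,d=ray(f,u,v);return c+d*(z-c[2])/d[2]
def depthpt(f,u,v):
    c,d=ray(f,u,v);return c+d*f['z_map'][int(v),int(u)]
def tri(f,p,g,q):
    a,d=ray(f,*p);b,e=ray(g,*q)
    s=np.linalg.lstsq(np.c_[d,-e],b-a,rcond=None)[0];P=a+s[0]*d;Q=b+s[1]*e
    return (P+Q)/2,np.linalg.norm(P-Q)
def blobs(img,lo,hi,amin=100):
    m=cv2.inRange(cv2.cvtColor(img,cv2.COLOR_RGB2HSV),lo,hi)
    m=cv2.morphologyEx(m,cv2.MORPH_OPEN,np.ones((3,3)))
    n,l,s,c=cv2.connectedComponentsWithStats(m)
    return [(c[i].round(1),s[i]) for i in range(1,n) if s[i,4]>amin],m
E
python3 - <<'E'
from h import *
T=np.load('top0.npz');S=np.load('side0.npz')
for n,f in(('top',T),('side',S)):
    b,m=blobs(f['img'],(30,80,20),(50,255,255));print(n,[(x[0].tolist(),x[1][:5].tolist()) for x in b])
# board: wood incl edges
f=T;b,m=blobs(f['img'],(5,90,60),(25,255,255),1000)
print([(x[0].tolist(),x[1].tolist()) for x in b])
k=max(b,key=lambda x:x[1][4])
m2=np.zeros_like(m);_,l=cv2.connectedComponents(m)
c=max(cv2.findContours(m,0,2)[0],key=cv2.contourArea);r=cv2.minAreaRect(c);print(r)
for p in cv2.boxPoints(r):print('corner',p,plane(f,*p,.095).round(4))
for u,v in((270,240),(230,200),(340,220),(300,160),(251,167),(346,182),(290,192),(249,220),(308,250),(395,220)):print(u,v,depthpt(f,u,v).round(4))
E
```

```text
top [([181.1, 152.7], [171, 142, 21, 22, 352]), ([209.1, 156.1], [198, 147, 23, 20, 345]), ([185.4, 204.5], [157, 165, 57, 79, 2787]), ([289.2, 192.5], [279, 182, 22, 22, 373]), ([248.2, 220.3], [238, 210, 22, 22, 379]), ([307.5, 249.6], [297, 239, 22, 22, 388])]
side [([277.6, 171.3], [267, 162, 22, 19, 322]), ([334.8, 186.9], [324, 178, 23, 19, 353]), ([273.7, 205.0], [263, 195, 23, 21, 391]), ([204.1, 253.2], [152, 207, 107, 96, 4355])]
[([285.5, 210.9], [205, 135, 169, 148, 16318])]
((290.2488098144531, 209.03903198242188), (154.50286865234375, 126.68614196777344), 8.914926528930664)
corner [204.11447 259.6454 ] [0.4489 0.1229 0.095 ]
corner [223.74673 134.4897 ] [0.7105 0.0884 0.095 ]
corner [376.38315 158.43268] [ 0.6662 -0.2339  0.095 ]
corner [356.7509  283.58838] [ 0.4053 -0.1926  0.095 ]
270 240 [ 0.4909 -0.0129  0.0856]
230 200 [0.5732 0.0727 0.085 ]
340 220 [ 0.5354 -0.1599  0.0859]
300 160 [ 0.661  -0.0741  0.0868]
251 167 [0.6378 0.0302 0.132 ]
346 182 [ 0.6155 -0.1709  0.0914]
290 192 [ 0.5906 -0.0502  0.1148]
249 220 [0.5323 0.0321 0.1154]
308 250 [ 0.4741 -0.0879  0.1149]
395 220 [ 0.537  -0.3102  0.005 ]
```

```bash
cat >> h.py <<'E'
C=np.array([.5577,-.0538]);A=np.radians(-7.8)
BX=np.array([np.cos(A),np.sin(A)]);BY=np.array([-np.sin(A),np.cos(A)])
def tob(P): d=np.asarray(P)[:2]-C;return (np.array([d@BX,d@BY])*1e3).round(1)
def tow(x,y): return C+BX*x/1e3+BY*y/1e3
E
python3 - <<'E'
from h import *
T=np.load('top0.npz');S=np.load('side0.npz')
for n,p,q in(('a',(307.5,249.6),(334.8,186.9)),('b',(248.2,220.3),(273.7,205)),('c',(289.2,192.5),(277.6,171.3))):
    P,e=tri(T,p,S,q);print(n,P.round(4),round(e,4),tob(P),'plane',tob(plane(T,*p,.1)))
# bowl / stopper by depth: points above board
f=T;v,u=np.mgrid[0:384,0:512];d=np.linalg.inv(f['mtx'])@np.stack([u.ravel()+0.,v.ravel(),np.ones(u.size)])
W=(f['R'].T@(d*f['z_map'].ravel()-f['t'][:,None])).T
b=np.c_[(W[:,:2]-C)@BX,(W[:,:2]-C)@BY]*1e3
def box(x0,x1,y0,y1,z0,z1):
    m=(b[:,0]>x0)&(b[:,0]<x1)&(b[:,1]>y0)&(b[:,1]<y1)&(W[:,2]>z0)&(W[:,2]<z1);p=b[m]
    return m.sum(),p.min(0).round(1),p.max(0).round(1),np.median(W[m,2]).round(4)
print('bowl',box(10,117,-160,-60,.105,.15));print('stop',box(25,117,40,120,.093,.15));print('stem',box(25,117,40,120,.11,.15))
print('board',np.median(W[(abs(b[:,0])<100)&(abs(b[:,1])<150),2]))
for t,z0,z1 in(('edges',.092,.105),('board',.08,.105)):
    print(t,box(-150,150,-200,200,z0,z1))
for y in(-100,0,100):
    m=(abs(b[:,1]-y)<10)&(abs(b[:,0])>105)&(abs(b[:,0])<150)&(W[:,2]>.09)&(W[:,2]<.104);p=b[m,0];print(y,p[p<0].min(),p[p<0].max(),p[p>0].min(),p[p>0].max())
print('pan floor',box(-120,120,-290,-170,0,.02))
E
```

```text
a [ 0.4728 -0.0902  0.0982] 0.0015 [-79.2 -47.6] plane [-78.5 -46.7]
b [0.531  0.0333 0.0983] 0.0011 [-38.3  82.7] plane [-37.9  83.1]
c [ 0.5901 -0.0509  0.0982] 0.0012 [31.8  7.2] plane [32.   7.9]
bowl (np.int64(684), array([  29. , -134.8]), array([107.3, -60. ]), np.float64(0.1203))
stop (np.int64(260), array([51.1, 40. ]), array([117. , 118.2]), np.float64(0.1024))
stem (np.int64(54), array([60.3, 85.9]), array([ 75. , 100.4]), np.float64(0.1306))
board 0.08774824307084884
edges (np.int64(3255), array([-133.7, -157.8]), array([131.8, 161.5]), np.float64(0.0991))
board (np.int64(17409), array([-133.7, -157.8]), array([131.8, 161.5]), np.float64(0.0876))
-100 -133.20615686571784 -116.77766773285558 116.01479529710599 130.82178903430747
0 -133.54526590590558 -118.48361990388314 116.08745136489794 131.25303763538827
100 -132.9170445405053 -106.8664012156878 116.22144516235501 131.36739109145992
pan floor (np.int64(4761), array([-119.9, -290. ]), array([ 120., -181.]), np.float64(0.0064))
```

Emit:
{"op": "carry_out", "data": {"dp": [[0,0,0],[0,0,0],[0,0,0],[0,0,0],[0,0,0],[0,0,0],[0,0,0],[0,0,0],[0,0,0]], "delta_rot": [[0,0,1],[0,0,1],[0,0,1],[0,0,1],[0,0,1],[0,0,1],[0,0,1],[0,0,1],[0,0,1]], "grip": [0.28,0.28,0.28,0.28,0.28,0.28,0.28,0.28,0.28], "force": 20}}

```text
clock: 1.0
tcp_pos: [0.1759, 0.6514, 0.2307]
ee_rot: [180.0, -0.0, -56.6]
contact_force: [-0.4, -0.4, -0.2]
gripper_width: 0.0239
gripper_force: 0.0
```

Emit:
{"op": "carry_out", "data": {"dp": [[0,0,0],[0,0,0],[0,0,0],[0,0,0],[0,0,0],[0,0,0],[0,0,0],[0,0,0],[0,0,0],[0,0,0]], "delta_rot": [[0,0,1],[0,0,1],[0,0,1],[0,0,1],[0,0,1],[0,0,1],[0,0,1],[0,0,1],[0,0,1],[0,0,0]], "grip": [0.28,0.28,0.28,0.28,0.28,0.28,0.28,0.28,0.28,0.28]}}

```text
clock: 2.0
tcp_pos: [0.176, 0.6514, 0.2308]
ee_rot: [180.0, -0.1, -97.7]
contact_force: [0.4, -0.2, 0.1]
gripper_width: 0.0238
gripper_force: 0.0
```

```bash
cat > go.py <<'E'
from h import *; import sys
from plant import status
from scipy.spatial.transform import Rotation as Ro
s=status.observe();R=Ro.from_euler('xyz',s['ee_rot'],degrees=True).as_matrix();p=np.array(s['tcp_pos'])
print('t',s['clock'],'tcp',p.round(4),'rpy',np.round(s['ee_rot'],2),'w',round(s['gripper_width'],4),'F',np.round(s['contact_force'],1),'board',tob(p))
for a in sys.argv[1:]:
    x,y,z=map(float,a.split(','));q=np.r_[tow(x,y),z/1e3];d=R.T@(q-p)
    print(a,'world',q.round(3),'units',(d/.15).round(3),'rows',np.ceil(np.linalg.norm(d)/.05));p=q
E
python3 go.py -79,10,230 -79,10,91
```

```text
t 2.0 tcp [0.176  0.6514 0.2308] rpy [ 1.800e+02 -5.000e-02 -9.769e+01] w 0.0238 F [ 0.4 -0.2  0.1] board [-473.9  646.9]
-79,10,230 world [ 0.481 -0.033  0.23 ] units [ 4.251 -2.625  0.009] rows 15.0
-79,10,91 world [ 0.481 -0.033  0.091] units [-0.001 -0.     0.927] rows 3.0
```

Emit:
{"op": "carry_out", "data": {"dp": [[0.236,-0.146,0],[0.236,-0.146,0],[0.236,-0.146,0],[0.236,-0.146,0],[0.236,-0.146,0],[0.236,-0.146,0],[0.236,-0.146,0],[0.236,-0.146,0],[0.236,-0.146,0]], "delta_rot": [[0,0,0],[0,0,0],[0,0,0],[0,0,0],[0,0,0],[0,0,0],[0,0,0],[0,0,0],[0,0,0]], "grip": [0.28,0.28,0.28,0.28,0.28,0.28,0.28,0.28,0.28]}}

```text
clock: 2.9
tcp_pos: [0.3294, 0.308, 0.2313]
ee_rot: [-180.0, 0.0, -97.4]
contact_force: [0.4, 0.2, 1.6]
gripper_width: 0.0239
gripper_force: 0.0
```

Emit:
{"op": "carry_out", "data": {"dp": [[0.236,-0.146,0],[0.236,-0.146,0],[0.236,-0.146,0],[0.236,-0.146,0],[0.236,-0.146,0],[0.236,-0.146,0],[0.236,-0.146,0],[0.236,-0.146,0],[0.236,-0.146,0],[0,0,0],[0,0,0]], "delta_rot": [[0,0,0],[0,0,0],[0,0,0],[0,0,0],[0,0,0],[0,0,0],[0,0,0],[0,0,0],[0,0,0],[0,0,0],[0,0,0]], "grip": [0.28,0.28,0.28,0.28,0.28,0.28,0.28,0.28,0.28,0.28,0.28]}}

```text
clock: 4.0
tcp_pos: [0.4821, -0.0332, 0.2309]
ee_rot: [179.9, -0.0, -97.7]
contact_force: [-0.4, -0.4, 0.5]
gripper_width: 0.0238
gripper_force: 0.0
```

```bash
python3 go.py -79,10,230 -79,10,91; python3 - <<'E'
from plant import optics
import cv2
f=optics.grab_frame('top');cv2.imwrite('pics/t1.png',cv2.resize(f['img'][100:320,130:450,::-1],None,fx=2,fy=2))
E
```

```text
t 4.0 tcp [ 0.4821 -0.0332  0.2309] rpy [ 1.7995e+02 -2.0000e-02 -9.7680e+01] w 0.0238 F [-0.4 -0.4  0.5] board [-77.7  10.1]
-79,10,230 world [ 0.481 -0.033  0.23 ] units [0.001 0.009 0.006] rows 1.0
-79,10,91 world [ 0.481 -0.033  0.091] units [-0.    -0.001  0.927] rows 3.0
```

View pics/t1.png

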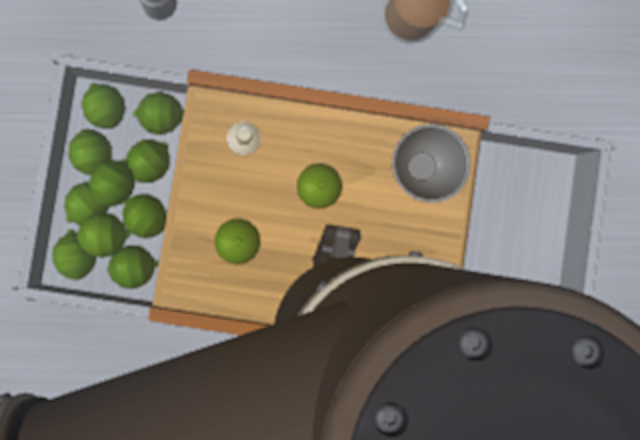

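The arm now covers half_a. Half_b (237,240), half_c (319,186), the stopper and the bowl haven't moved. I'll lower the fingers behind half_a.

Emit:
{"op": "carry_out", "data": {"dp": [[0,0.005,0.23],[0,0.004,0.23],[0,0,0.23],[0,0,0.14],[0,0,0.1],[0,0,0]], "delta_rot": [[0,0,0],[0,0,0],[0,0,0],[0,0,0],[0,0,0],[0,0,0]], "grip": [0.28,0.28,0.28,0.28,0.28,0.28]}}

```text
clock: 4.65
tcp_pos: [0.4793, -0.0311, 0.0902]
ee_rot: [179.8, -0.1, -97.5]
contact_force: [0.4, -0.5, 0.2]
gripper_width: 0.0241
gripper_force: 0.0
```

```bash
python3 go.py -79,-185,91 ; python3 - <<'E'
from plant import optics
import cv2
f=optics.grab_frame('side');cv2.imwrite('pics/s1.png',cv2.resize(f['img'][80:320,180:440,::-1],None,fx=2,fy=2))
E
```

```text
t 4.65 tcp [ 0.4793 -0.0311  0.0902] rpy [ 1.7981e+02 -7.0000e-02 -9.7460e+01] w 0.0241 F [ 0.4 -0.5  0.2] board [-80.8  11.9]
-79,-185,91 world [ 0.454 -0.226  0.091] units [ 1.313 -0.004 -0.004] rows 4.0
```

View pics/s1.png

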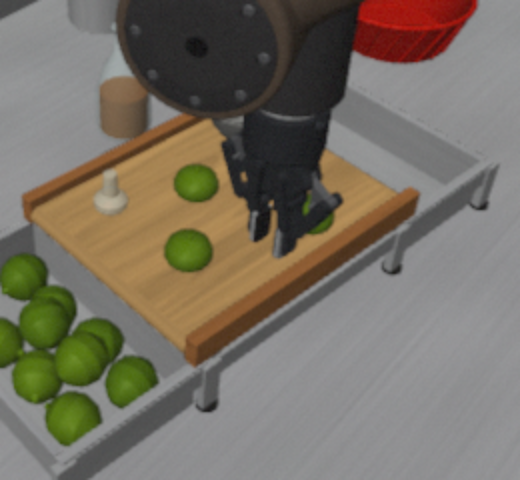

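The fingers are down behind half_a, with the tips at (270,245) in the crop and half_a at (318,215). Now the sweep.

Emit:
{"op": "carry_out", "data": {"dp": [[0.1,0,0],[0.1,0,0],[0.1,0,0],[0.1,0,0],[0.1,0,0],[0.1,0,0],[0.1,0,0],[0.1,0,0],[0.1,0,0],[0.1,0,0],[0.1,0,0],[0.1,0,0]], "delta_rot": [[0,0,0],[0,0,0],[0,0,0],[0,0,0],[0,0,0],[0,0,0],[0,0,0],[0,0,0],[0,0,0],[0,0,0],[0,0,0],[0,0,0]], "grip": [0.28,0.28,0.28,0.28,0.28,0.28,0.28,0.28,0.28,0.28,0.28,0.28]}}

```text
clock: 5.9
tcp_pos: [0.458, -0.2105, 0.0935]
ee_rot: [-179.9, 0.0, -97.5]
contact_force: [1.0, 0.6, -0.3]
gripper_width: 0.0239
gripper_force: 0.0
```

Emit:
{"op": "carry_out", "data": {"dp": [[0.1,0,0],[0.06,0,0],[0,0,0],[0,0,0],[0,0,-0.2],[0,0,-0.3],[0,0,-0.2],[0,0,0]], "delta_rot": [[0,0,0],[0,0,0],[0,0,0],[0,0,0],[0,0,0],[0,0,0],[0,0,0],[0,0,0]], "grip": [0.28,0.28,0.28,0.28,0,0,0,0]}}

```text
clock: 6.7
tcp_pos: [0.4566, -0.2342, 0.2018]
ee_rot: [-179.5, -0.1, -97.5]
contact_force: [-0.0, 0.1, 0.1]
gripper_width: -0.0001
gripper_force: 0.0
```

```bash
cat > look.py <<'E'
from h import *; import sys
from plant import optics
for n in('top','side'):
    f=optics.grab_frame(n);b,m=blobs(f['img'],(30,80,20),(50,255,255),60)
    for c,s in b:
        P=depthpt(f,*c);q=tob(P)
        if q[1]<130:print(n,c,s[4],q,P[2].round(3),'plane.1',tob(plane(f,*c,.1)))
    cv2.imwrite(f'pics/{n}_{sys.argv[1]}.png',f['img'][:,:,::-1])
E
python3 look.py a; python3 go.py 82,8,195 82,8,91
```

```text
top [289.2 192.6] 372 [30.8  9.2] 0.113 plane.1 [31.8  7.8]
top [248.2 220.3] 379 [-37.7  83.2] 0.115 plane.1 [-37.9  83.1]
side [277.6 171.4] 321 [21.2 16.9] 0.11 plane.1 [29.6  8.6]
side [392.  171.9] 138 [ -84.2 -255.7] 0.029 plane.1 [-126.7 -174.5]
side [273.7 205. ] 391 [-47.1  90.5] 0.11 plane.1 [-39.9  83.5]
t 6.8 tcp [ 0.4543 -0.2335  0.1976] rpy [-1.7988e+02  2.0000e-02 -9.7580e+01] w -0.0002 F [ 0.1  0.6 -1.3] board [ -78.1 -192.1]
82,8,195 world [ 0.64  -0.057  0.195] units [-1.33  -1.072  0.02 ] rows 6.0
82,8,91 world [ 0.64  -0.057  0.091] units [0.    0.001 0.693] rows 3.0
```

Half_a is in the pan. Next I'll draw half_c towards the robot, coming from behind it with the fingers shut.

Emit:
{"op": "carry_out", "data": {"dp": [[-0.167,-0.134,0],[-0.167,-0.134,0],[-0.167,-0.134,0],[-0.167,-0.134,0],[-0.167,-0.134,0],[-0.167,-0.134,0],[-0.167,-0.134,0],[-0.161,-0.134,0],[0,0,0],[0,0,0]], "delta_rot": [[0,0,0],[0,0,0],[0,0,0],[0,0,0],[0,0,0],[0,0,0],[0,0,0],[0,0,0],[0,0,0],[0,0,0]], "grip": [0,0,0,0,0,0,0,0,0,0]}}

```text
clock: 7.8
tcp_pos: [0.639, -0.057, 0.1947]
ee_rot: [179.8, -0.0, -97.5]
contact_force: [-0.1, -0.3, 0.2]
gripper_width: -0.0004
gripper_force: 0.0
```

```bash
python3 go.py 82,8,195 82,8,91 10,8,91
```

```text
t 7.8 tcp [ 0.639  -0.057   0.1947] rpy [ 1.7981e+02 -5.0000e-02 -9.7550e+01] w -0.0004 F [-0.1 -0.3  0.2] board [81.   7.9]
82,8,195 world [ 0.64  -0.057  0.195] units [-0.001 -0.007 -0.002] rows 1.0
82,8,91 world [ 0.64  -0.057  0.091] units [-0.001 -0.002  0.693] rows 3.0
10,8,91 world [ 0.569 -0.047  0.091] units [-0.002  0.48   0.002] rows 2.0
```

Emit:
{"op": "carry_out", "data": {"dp": [[0,0,0.23],[0,0,0.23],[0,0,0.13],[0,0,0.09],[0,0,0]], "delta_rot": [[0,0,0],[0,0,0],[0,0,0],[0,0,0],[0,0,0]], "grip": [0,0,0,0,0]}}

```text
clock: 8.3
tcp_pos: [0.6379, -0.0584, 0.0927]
ee_rot: [179.8, -0.1, -97.7]
contact_force: [-0.2, -0.0, 1.0]
gripper_width: -0.0
gripper_force: 0.0
```

Emit:
{"op": "carry_out", "data": {"dp": [[0,0.07,0],[0,0.07,0],[0,0.07,0],[0,0.07,0],[0,0.07,0],[0,0.07,0],[0,0.07,0],[0,0,0],[0,-0.1,0],[0,0,-0.3],[0,0,-0.25],[0,0,0]], "delta_rot": [[0,0,0],[0,0,0],[0,0,0],[0,0,0],[0,0,0],[0,0,0],[0,0,0],[0,0,0],[0,0,0],[0,0,0],[0,0,0],[0,0,0]], "grip": [0,0,0,0,0,0,0,0,0,0,0,0]}}

```text
clock: 9.5
tcp_pos: [0.5841, -0.05, 0.1821]
ee_rot: [-179.6, 0.1, -97.6]
contact_force: [0.4, -0.5, -1.0]
gripper_width: -0.0
gripper_force: 0.0
```

```bash
python3 look.py c; python3 go.py
```

```text
top [392. 262.] 318 [ -81.5 -251.3] 0.032 plane.1 [ -77.  -222.5]
side [392.  171.9] 138 [ -85.  -254.2] 0.031 plane.1 [-126.7 -174.5]
side [297.7 185.1] 347 [-37.1  16.6] 0.111 plane.1 [-28.5   7. ]
side [273.7 205. ] 391 [-48.7  92.2] 0.112 plane.1 [-39.9  83.5]
t 9.6 tcp [ 0.5815 -0.0499  0.1776] rpy [-1.7999e+02  4.0000e-02 -9.7640e+01] w -0.0004 F [ 0.  -0.6 -0.9] board [23.   7.1]
```

View pics/side_c.png

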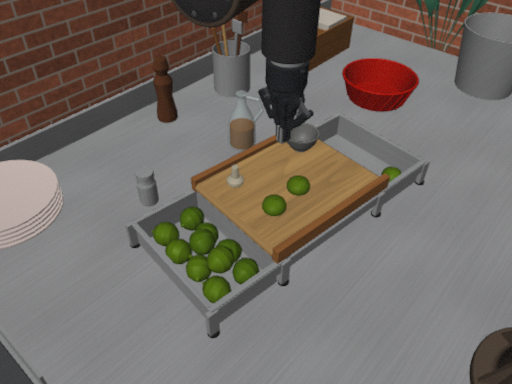

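Half_c has moved to about (-27,6) on the board. That leaves too little room between it and half_b, so I'll push it further towards the near side into its own lane.

Emit:
{"op": "carry_out", "data": {"dp": [[0,0,0.23],[0,0,0.2],[0,0,0.1],[0,0,0.04],[0,0,0]], "delta_rot": [[0,0,0],[0,0,0],[0,0,0],[0,0,0],[0,0,0]], "grip": [0,0,0,0,0]}}

```text
clock: 10.1
tcp_pos: [0.5805, -0.0503, 0.0901]
ee_rot: [179.8, -0.1, -97.6]
contact_force: [1.0, 0.3, 0.8]
gripper_width: -0.0001
gripper_force: 0.0
```

Emit:
{"op": "carry_out", "data": {"dp": [[0,0.07,0],[0,0.07,0],[0,0.07,0],[0,0.07,0],[0,0.07,0],[0,0.06,0],[0,0,0],[0,-0.1,0],[0,-0.1,0],[0,0,-0.3],[0,0,-0.25],[0,0,0]], "delta_rot": [[0,0,0],[0,0,0],[0,0,0],[0,0,0],[0,0,0],[0,0,0],[0,0,0],[0,0,0],[0,0,0],[0,0,0],[0,0,0],[0,0,0]], "grip": [0,0,0,0,0,0,0,0,0,0,0,0]}}

```text
clock: 11.3
tcp_pos: [0.5537, -0.0457, 0.1795]
ee_rot: [-179.6, 0.1, -97.6]
contact_force: [0.4, 1.6, 0.3]
gripper_width: 0.0001
gripper_force: 0.0
```

```bash
python3 look.py c2; python3 go.py -79,47,180 -79,47,91 -79,-188,91
```

```text
side [392.  171.9] 138 [ -85.1 -254. ] 0.031 plane.1 [-126.7 -174.5]
side [315.9 196.8] 374 [-84.5  14.2] 0.112 plane.1 [-76.5   4.2]
side [273.7 205. ] 391 [-48.1  91.5] 0.111 plane.1 [-39.9  83.5]
t 11.4 tcp [ 0.5509 -0.0457  0.1751] rpy [-1.7991e+02  5.0000e-02 -9.7630e+01] w -0.0 F [-0.4 -0.4 -1.2] board [-7.8  7.1]
-79,47,180 world [0.486 0.003 0.18 ] units [-0.268  0.474 -0.033] rows 2.0
-79,47,91 world [0.486 0.003 0.091] units [0.001 0.001 0.593] rows 2.0
-79,-188,91 world [ 0.454 -0.229  0.091] units [ 1.567e+00  5.000e-03 -1.000e-03] rows 5.0
```

Emit:
{"op": "carry_out", "data": {"dp": [[-0.064,0.115,0],[-0.064,0.115,0],[-0.064,0.115,0],[-0.063,0.115,0],[0,0,0],[0,0,0.2],[0,0,0.2],[0,0,0.1],[0,0,0.06],[0,0,0]], "delta_rot": [[0,0,0],[0,0,0],[0,0,0],[0,0,0],[0,0,0],[0,0,0],[0,0,0],[0,0,0],[0,0,0],[0,0,0]], "grip": [0.28,0.28,0.28,0.28,0.28,0.28,0.28,0.28,0.28,0.28]}}

```text
clock: 12.4
tcp_pos: [0.4864, 0.0007, 0.0888]
ee_rot: [179.8, -0.1, -97.6]
contact_force: [0.5, -0.7, 0.3]
gripper_width: 0.0242
gripper_force: 0.0
```

```bash
python3 go.py -77,-188,91
```

```text
t 12.4 tcp [0.4864 0.0007 0.0888] rpy [ 1.7984e+02 -9.0000e-02 -9.7630e+01] w 0.0242 F [ 0.5 -0.7  0.3] board [-78.   44.3]
-77,-188,91 world [ 0.456 -0.23   0.091] units [ 1.549 -0.002 -0.012] rows 5.0
```

Emit:
{"op": "carry_out", "data": {"dp": [[0.1,0,-0.01],[0.1,0,0],[0.1,0,0],[0.1,0,0],[0.1,0,0],[0.1,0,0],[0.1,0,0],[0.1,0,0],[0.1,0,0],[0.1,0,0],[0.1,0,0],[0.1,0,0]], "delta_rot": [[0,0,0],[0,0,0],[0,0,0],[0,0,0],[0,0,0],[0,0,0],[0,0,0],[0,0,0],[0,0,0],[0,0,0],[0,0,0],[0,0,0]], "grip": [0.28,0.28,0.28,0.28,0.28,0.28,0.28,0.28,0.28,0.28,0.28,0.28]}}

```text
clock: 13.6
tcp_pos: [0.4631, -0.1788, 0.0927]
ee_rot: [-179.9, 0.0, -97.7]
contact_force: [0.7, -0.1, 0.7]
gripper_width: 0.0239
gripper_force: 0.0
```

Emit:
{"op": "carry_out", "data": {"dp": [[0.1,0,0],[0.1,0,0],[0.1,0,0],[0.06,0,0],[0,0,0],[0,0,0],[0,0,-0.2],[0,0,-0.3],[0,0,-0.2],[0,0,0]], "delta_rot": [[0,0,0],[0,0,0],[0,0,0],[0,0,0],[0,0,0],[0,0,0],[0,0,0],[0,0,0],[0,0,0],[0,0,0]], "grip": [0.28,0.28,0.28,0.28,0.28,0.28,0.28,0.28,0.28,0.28]}}

```text
clock: 14.6
tcp_pos: [0.4588, -0.2309, 0.2017]
ee_rot: [-179.5, -0.0, -97.5]
contact_force: [-0.3, 0.5, -0.4]
gripper_width: 0.0241
gripper_force: 0.0
```

```bash
python3 look.py c3; python3 go.py -38,134,190 -38,134,91 -38,-188,91
```

```text
top [248.2 220.3] 379 [-37.7  83.2] 0.118 plane.1 [-37.9  83.1]
side [387.8 170.8] 223 [ -87.7 -228.3] 0.05 plane.1 [-118.7 -170.7]
side [273.7 205. ] 391 [-48.8  92.3] 0.112 plane.1 [-39.9  83.5]
t 14.7 tcp [ 0.4564 -0.2302  0.1975] rpy [-1.7988e+02  3.0000e-02 -9.7590e+01] w 0.0237 F [-0.1 -0.2 -0.4] board [ -76.4 -188.5]
-38,134,190 world [0.538 0.084 0.19 ] units [-2.149 -0.264  0.051] rows 7.0
-38,134,91 world [0.538 0.084 0.091] units [0.    0.001 0.66 ] rows 2.0
-38,-188,91 world [ 0.495 -0.235  0.091] units [ 2.147e+00  8.000e-03 -1.000e-03] rows 7.0
```

View pics/side_c3.png

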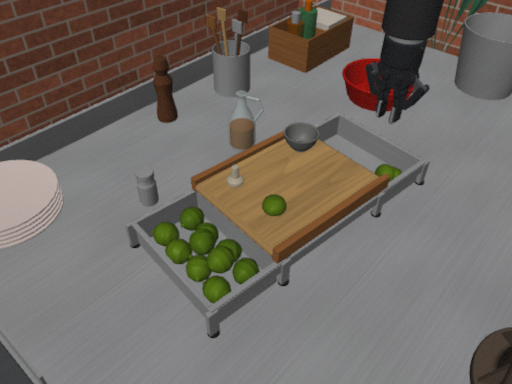

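Halves a and c are both in the pan, at about (388,172), and the bowl and stopper are untouched. Half_b is next.

Emit:
{"op": "carry_out", "data": {"dp": [[-0.192,-0.024,0],[-0.192,-0.024,0],[-0.192,-0.024,0],[-0.192,-0.024,0],[-0.192,-0.024,0],[-0.192,-0.024,0],[-0.192,-0.024,0],[-0.192,-0.024,0],[-0.192,-0.024,0],[-0.192,-0.024,0],[-0.192,-0.024,0],[0,0,0]], "delta_rot": [[0,0,0],[0,0,0],[0,0,0],[0,0,0],[0,0,0],[0,0,0],[0,0,0],[0,0,0],[0,0,0],[0,0,0],[0,0,0],[0,0,0]], "grip": [0.28,0.28,0.28,0.28,0.28,0.28,0.28,0.28,0.28,0.28,0.28,0.28]}}

```text
clock: 15.9
tcp_pos: [0.5374, 0.0806, 0.195]
ee_rot: [179.9, -0.1, -97.5]
contact_force: [-0.0, -0.7, -0.6]
gripper_width: 0.0241
gripper_force: 0.0
```

Emit:
{"op": "carry_out", "data": {"dp": [[0,0,0],[0,0,0.23],[0,0,0.23],[0,0,0.14],[0,0,0.1],[0,0,0]], "delta_rot": [[0,0,0],[0,0,0],[0,0,0],[0,0,0],[0,0,0],[0,0,0]], "grip": [0.28,0.28,0.28,0.28,0.28,0.28]}}

```text
clock: 16.5
tcp_pos: [0.5352, 0.0763, 0.0892]
ee_rot: [179.7, -0.2, -97.7]
contact_force: [0.4, -0.7, 1.4]
gripper_width: 0.0239
gripper_force: 0.0
```

```bash
python3 go.py -38,-188,91
```

```text
t 16.5 tcp [0.5352 0.0763 0.0892] rpy [ 1.7973e+02 -1.6000e-01 -9.7690e+01] w 0.0239 F [ 0.4 -0.7  1.4] board [-40.  125.9]
-38,-188,91 world [ 0.495 -0.235  0.091] units [ 2.093 -0.009 -0.006] rows 7.0
```

Emit:
{"op": "carry_out", "data": {"dp": [[0.1,0,-0.01],[0.1,0,0],[0.1,0,0],[0.1,0,0],[0.1,0,0],[0.1,0,0],[0.1,0,0],[0.1,0,0],[0.1,0,0],[0.1,0,0],[0.1,0,0],[0.1,0,0]], "delta_rot": [[0,0,0],[0,0,0],[0,0,0],[0,0,0],[0,0,0],[0,0,0],[0,0,0],[0,0,0],[0,0,0],[0,0,0],[0,0,0],[0,0,0]], "grip": [0.28,0.28,0.28,0.28,0.28,0.28,0.28,0.28,0.28,0.28,0.28,0.28]}}

```text
clock: 17.7
tcp_pos: [0.5133, -0.1017, 0.0933]
ee_rot: [180.0, -0.0, -97.6]
contact_force: [0.9, 0.9, 0.9]
gripper_width: 0.0239
gripper_force: 0.3
```

Emit:
{"op": "carry_out", "data": {"dp": [[0.1,0,0],[0.1,0,0],[0.1,0,0],[0.1,0,0],[0.1,0,0],[0.1,0,0],[0.1,0,0],[0.1,0,0],[0.1,0,0],[0.02,0,0],[0,0,0],[0,0,0]], "delta_rot": [[0,0,0],[0,0,0],[0,0,0],[0,0,0],[0,0,0],[0,0,0],[0,0,0],[0,0,0],[0,0,0],[0,0,0],[0,0,0],[0,0,0]], "grip": [0.28,0.28,0.28,0.28,0.28,0.28,0.28,0.28,0.28,0.28,0.28,0.28]}}

```text
clock: 18.9
tcp_pos: [0.4952, -0.2372, 0.0933]
ee_rot: [180.0, 0.0, -97.6]
contact_force: [0.6, 0.7, 0.2]
gripper_width: 0.0237
gripper_force: 0.0
```

Emit:
{"op": "carry_out", "data": {"dp": [[0,0,-0.2],[0,0,-0.3],[0,0,-0.3],[0,0,-0.2],[0,0,0],[0,0,0],[0,0,0]], "delta_rot": [[0,0,0],[0,0,0],[0,0,0],[0,0,0],[0,0,0],[0,0,0],[0,0,0]], "grip": [0.28,0.28,0.28,0.28,0.28,0.28,0.28]}}

```text
clock: 19.6
tcp_pos: [0.4946, -0.2366, 0.2422]
ee_rot: [179.9, 0.0, -97.6]
contact_force: [-0.6, -0.4, -1.0]
gripper_width: 0.0241
gripper_force: 0.0
```

```bash
python3 look.py b; python3 go.py
```

```text
side [387.8 170.8] 223 [ -87.6 -228.7] 0.049 plane.1 [-118.7 -170.7]
t 19.7 tcp [ 0.4946 -0.2369  0.242 ] rpy [ 1.7986e+02  1.0000e-02 -9.7610e+01] w 0.0237 F [-0.3  0.  -0.3] board [ -37.7 -189.9]
```

View pics/side_b.png

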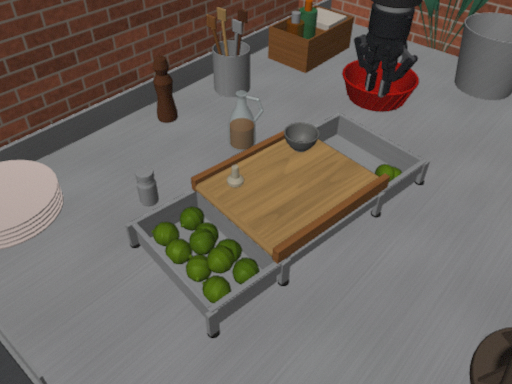

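The board is clear, but half_b isn't visible from the side. It's probably low in the pan behind the board end, so I'll move the arm aside to check.

Emit:
{"op": "carry_out", "data": {"dp": [[-0.22,0,0],[-0.22,0,0],[-0.22,0,0],[-0.22,0,0],[-0.22,0,0],[-0.22,0,0],[-0.22,0,0],[-0.22,0,0],[-0.22,0,0],[-0.22,0,0],[0,0,0],[0,0,0]], "delta_rot": [[0,0,0],[0,0,0],[0,0,0],[0,0,0],[0,0,0],[0,0,0],[0,0,0],[0,0,0],[0,0,0],[0,0,0],[0,0,0],[0,0,0]], "grip": [0.28,0.28,0.28,0.28,0.28,0.28,0.28,0.28,0.28,0.28,0.28,0.28]}}

```text
clock: 20.9
tcp_pos: [0.5386, 0.0905, 0.2422]
ee_rot: [179.9, -0.1, -97.5]
contact_force: [-0.5, 0.2, -0.1]
gripper_width: 0.0242
gripper_force: 0.0
```

```bash
python3 look.py end; python3 go.py
```

```text
top [365.5 229. ] 84 [ -17.6 -179.1] 0.041 plane.1 [ -18.3 -159.3]
top [388.1 260.9] 496 [ -79.  -233.3] 0.054 plane.1 [ -76.  -214.3]
side [387.8 170.8] 224 [ -87.1 -229.6] 0.048 plane.1 [-118.7 -170.7]
t 21.0 tcp [0.5386 0.0894 0.2426] rpy [ 1.7993e+02 -5.0000e-02 -9.7630e+01] w 0.0241 F [ 0.2 -0.4 -0.2] board [-38.3 139.3]
```

View pics/top_end.png

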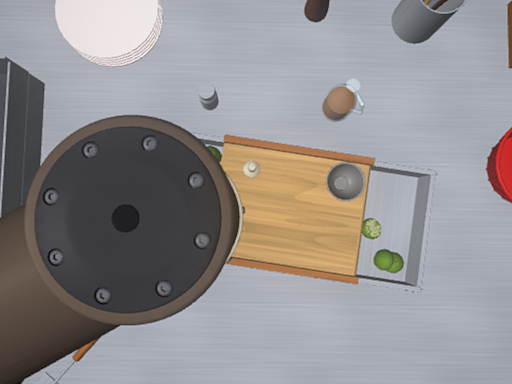

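All three halves are in the empty pan: half_b at (372,228), cut face up, and the other two at (383–396,261). The bowl (346,182) and stopper (251,168) are where they started, and the fingers are well clear. Handing in now.

```bash
python3 -c "
from plant import hand_in
print(hand_in())"
```

```text
the job is handed in; nothing more can be done
None
```

All three lime halves are in the empty steel pan, swept there by pushing only. The bowl and stopper are where they stood and the fingers are clear; I handed the job in at about 21 s, and no verdict was returned.

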